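# Clamp the re-glued toy bus and hold it

## Robot

A 6-joint arm with a two-finger parallel gripper is mounted at the origin on the work surface. World frame = base frame: x ahead of the robot, y to its left, z up, the work surface at z = 0. Lengths are in m, angles in rad, forces in N, time in s.
With the tool pointing down it reaches from about 0.3 to 0.775 m from the base axis. Payload 14.6 kg.
Tool frame: the origin (TCP) lies on the centre line of the jaws, within the pads' length; the fingertips stand 19 mm ahead of it and the grasp point (between the pads) is the TCP; y points along the fingers, x is the direction in which the jaws open and shut, and the axes are right-handed (so a half turn about y gives the same grasp; the last joint's range is limited). The gripper opens to 94 mm and grips with 3 to 60 N. Pads are 16 mm wide; open, the fingers measure 119 mm over their backs; the gripper's body (75 mm by 177 mm) begins 78 mm behind the grasp point.
Start: joints at [-0.067, 0.3, 1.521, -0, 1.321, -0.067], TCP at [0.55, -0, 0.224] pointing down, gripper open.
Joint ranges: [-3.03, 3.03], [-0.79, 2.21], [0.23, 2.52], [-1.04, 4.18], [0, 3.07], [-2.55, 2.55]. Speed limits (rad/s): [2.22, 2.22, 2.57, 3.14, 3.14, 3.14].

## Interface

Orientations are given as [roll, pitch, yaw] about the fixed x, y, z axes, in that order (R = Rz(yaw) Ry(pitch) Rx(roll)).
In Python, from station import ctrl, optics gives the robot as it stands.
- The arm moves only by the tool jog_arm, never from a script. Its argument "targets" is a list of rows, each a list of 3 entries, a list of its own where there are three numbers: the finger opening in cm, from 0 to 9.4, then the shift along the tool's x, y, z in cm, then the turn about the tool's y in rad. A call has 1 to 10 rows; each row is the pose to reach, as a shift and turn from the pose commanded when the call began, along the tool's axes at that moment; what a row does not reach only later rows make up. A row lasts 1/10 s, in which the tool goes at most 50 mm and 8.59 degrees, less where a joint would pass 70% of its speed; a pose out of reach is approached as far as the arm can. A call with a gripper value outside its range is refused whole. The fingers move at their own pace and stop on an object; "grip_force" is the grip in N (left out, the last holds). Time passes only in rows, so rows that repeat a pose let the fingers close. It gives the time, the measured TCP pose, the force and the opening at its end, in the units of the state.
- ctrl.get_obs(): the state, without advancing time (a new reading comes with each control period).
- optics.camera(name): name is "scene" or "side" or "wrist"; returns a dict with "img" (480x640x3 uint8, red, green, blue), "range_z" (480x640 float32, m along the optical axis (not along the pixel's ray), 0 where there is no reading), "camera_matrix" (3x3 intrinsics, pixels), "k1" (the pictures are not rectified: a ray, as slopes to the right and down, at radius r is drawn at 1 + k1 r^2 times it, then the intrinsics apply), "world_to_cam" (4x4, takes a point from world to camera coordinates); the wrist camera has in their place "mount" (4x4, takes a point from camera to tool coordinates, whose origin is the TCP and whose axes are the tool frame's). Camera axes: x right, y up, looking along -z (the intrinsics and any distortion apply to the point x, -y, -z); pixel columns grow to the right and rows downward; lengths in m; the calibration is good to about 2 mm. A picture is of the moment at which its call begins: read the wrist's pose just before it.
- ctrl.hand_in(): hands the job in, once; it reports no verdict.
The state is a dict: "time_s": time; "qpos": joint angles; "joint_vel": joint speeds; "tau": joint torques, N m; "ee_pos": TCP position; "eef_rot": TCP orientation; "force": force on the tool from outside, world axes, zero at the start; "moment": the same for the moment, N m; "grip_width": finger opening in m.
Only numpy, scipy, OpenCV 4.12 (cv2) and the standard library are available. Lean on these libraries where they do the work, as an engineer would, in place of code of your own. Each camera call takes 0.05 s, during which the arm holds its last target. There are 200 camera calls.

## Task

Stand the red toy bus in the bed of the bench clamp, lengthwise between jaw and stop, and let go of it; then pump the clamp's orange trigger, moving the jaw with nothing but the trigger, until the sprung pad presses the bus against the stop and is about half-way in: a firm grip, but never with the pad pushed right in, which would crush the fresh glue joint. The clamp has no lock, so finish while still holding the trigger squeezed, with the bus gripped. Leave all other things on the table where they are.

Things in the scene. Friction and masses are not known exactly. Their poses are not given: they have to be found in the camera images.
- bus_center (a point): Centre of the red wooden toy bus (red body, white strip on the roof, black wheels): 76 long (its x) x 42 wide (y) x 55 mm high (z), 0.15 to 0.31 kg; stands on its wheels, centre 27.5 mm above what it stands on, on one side of the clamp (the yellow van on the other). Either end may face the jaw.
- bus: The same red bus, origin at the middle of its underside.
- clamp: Bench clamp screwed to the table: dark steel plate 360 x 110 x 12 mm, blue parts. Origin at table level on its middle line; x = the way the jaw pushes, z up. Along x (mm): trigger cross-bar -109, fixed black grip -65 to -51 (145 high), jaw with orange pad, open bed without side walls, face of the fixed stop at 145. Jaw, pad and stop: at most 60 wide, 70 high. No lock or brake.
- clamp_stop: The fixed blue stop block at the far end of the clamp bed (its origin is the clamp's, its face is at x = 145 mm in the clamp's frame).
- clamp_bed (a point): Point on top of the bed (12 mm above the table), 40 mm in front of the stop's face, on the clamp's middle line; axes as the clamp's. The bus standing here with its length along x would have its end 2 mm from the stop.
- clamp_jaw (a joint): Jaw travel, m (0 to 0.068), driven by the trigger through a ratchet: a full stroke moves it 10 mm or a little more, and it stays put while the trigger goes back, but gives way to more than 5 N. Pad face (relaxed) at x = 0.019 + this value in the clamp's frame, so a bus that stands lengthwise is closed between pad and stop at 0.050.
- clamp_pad (a joint): How far the sprung orange pad on the front of the jaw has been pressed into the jaw, m: 0 relaxed, 0.008 right in (bottomed out). Spring 2.5 N per mm; half-way in (4 mm) is a 10 N grip.
- pad_face (a point): Centre of the pad's front face.
- clamp_trigger (a joint): Trigger angle, rad: 0 at rest (leaning back from the fixed grip), up to 0.26 as it is squeezed or pushed towards the fixed grip (clamp's +x). A spring returns it to 0 when let go. It takes about 5 N at the cross-bar for the spring, plus 0.42 x (grip force + 5 N).
- trigger_bar (a point): Middle of the trigger's orange round cross-bar: 16 mm thick, 64 mm long across the clamp, 131 mm above the table, on a pivot 120 mm below it (clamp x -94 mm). It travels 31 mm along clamp +x in a full stroke. Push it from behind, or squeeze it with the fixed grip (66 mm over both at rest). Nothing behind it is higher than 70 mm.
- van: Yellow wooden toy van with a green strip on the roof, same size as the bus; not to be clamped. Origin under its centre.
- tape: Roll of brown tape lying flat, 90 mm across, 48 mm high.
- glue: White glue bottle with orange cap, 48 mm across, 130 mm high.
- mug: Blue mug, 80 mm across, 90 mm high.
- screwdriver: Screwdriver lying on the table.
- carton: Brown carton 130 x 100 x 70 mm.
- game_box: Blue flat box 140 x 100 x 35 mm.
There are look-alikes about, which are no part of the job. Leave any turquoise look-alike of the bus alone.

How it is judged:
By the outcome, as a careful person would: the job done as asked, in the order asked, and still so for the second after the job is handed in, while the arm keeps its last pose, push and grip.
It also fails if it takes over 64 s, if anything falls off the work surface, if the arm or the gripper's body presses on something with over 40 N, if the wrist force passes 120 N, or if a joint passes its speed limit or range.

## Working session

There is one attempt and no reset: what is moved stays moved. The work goes in short steps, Python scripts to look and compute and a tool call to move; the robot and the scene stay as the last step left them, time stands still between calls to the robot, and variables do not carry over. Pictures are saved under pics/ and viewed, about 8 in all and at most 12, crops included, and the job is handed in when it is done.

Besides the shell and the picture viewer there is one more tool, called after "Emit:" as name(argument=value, ...), one argument or row to a line, values as JSON. jog_arm: Moves the arm, as the interface text tells. Its arguments: {"type":"object","properties":{"targets":{"type":"array","items":{"type":"array"}},"grip_force":{"type":"number"}},"required":["targets"]}

```bash
mkdir -p pics; cat > h.py <<'E'
import numpy as np, cv2
from scipy.spatial.transform import Rotation as R
from station import ctrl, optics
def snap(name, fn):
    o=ctrl.get_obs(); c=optics.camera(name)
    if 'mount' in c:
        T=np.eye(4); T[:3,:3]=R.from_euler('xyz',o['eef_rot']).as_matrix(); T[:3,3]=o['ee_pos']
        c2w=T@c['mount']
    else: c2w=np.linalg.inv(c['world_to_cam'])
    np.savez('pics/'+fn+'.npz',img=c['img'],z=c['range_z'],K=c['camera_matrix'],k1=c['k1'],c2w=c2w)
    cv2.imwrite('pics/'+fn+'.png',c['img'][:,:,::-1])
def load(fn): return np.load('pics/'+fn+'.npz')
def world(d,uv,z=None):
    """pixels -> world points using range"""
    uv=np.atleast_2d(uv).astype(float); K=d['K']
    D=np.array([float(d['k1']),0,0,0])
    s=cv2.undistortPoints(uv.reshape(-1,1,2),K,D).reshape(-1,2)
    if z is None: z=d['z'][uv[:,1].astype(int),uv[:,0].astype(int)]
    P=np.c_[s[:,0]*z,-s[:,1]*z,-z*np.ones(len(s)),np.ones(len(s))]
    return (P@d['c2w'].T)[:,:3]
E
python3 - <<'E'
from h import *
print(ctrl.get_obs())
snap('scene','a'); snap('side','b')
for f in 'ab':
    d=load(f); print(d['K'],d['k1'],d['c2w'].round(3))
E
```

```text
{'time_s': 0.0, 'qpos': array([-6.66128666e-02,  3.00478224e-01,  1.52159668e+00, -5.33810044e-06,
        1.32071665e+00, -6.66290702e-02]), 'joint_vel': array([-0.00026827, -0.00013238,  0.00119577, -0.00145205, -0.00065561,
       -0.00059999]), 'tau': array([-1.53750298e-03, -5.31805658e+01, -3.52735734e+01,  7.07558286e-02,
        2.43994006e-02, -4.79655944e-05]), 'ee_pos': array([5.49748299e-01, 5.47690968e-06, 2.23875820e-01]), 'eef_rot': array([-1.57072166e+00,  1.19657741e-03,  1.75724435e-05]), 'force': array([-0.44439584, -0.49480923, -0.11151826]), 'moment': array([-0.0070366 , -0.00579148, -0.02263069]), 'grip_width': 0.09383154390771728}
[[560.87867977   0.         324.39749934]
 [  0.         560.87867977 233.63233654]
 [  0.           0.           1.        ]] -0.12622726629921877 [[-0.798 -0.444  0.408  1.084]
 [ 0.602 -0.605  0.52   0.691]
 [ 0.016  0.661  0.75   1.086]
 [ 0.     0.     0.     1.   ]]
[[457.35236747   0.         324.06029498]
 [  0.         457.35236747 229.46656793]
 [  0.           0.           1.        ]] 0.019558750040992393 [[ 0.779  0.441 -0.445  0.003]
 [-0.626  0.56  -0.542 -0.631]
 [ 0.01   0.701  0.713  0.936]
 [ 0.     0.     0.     1.   ]]
```

View pics/a.png

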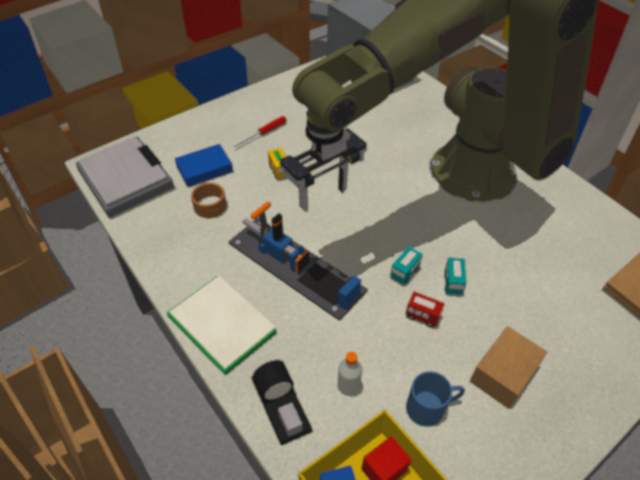

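View pics/b.png

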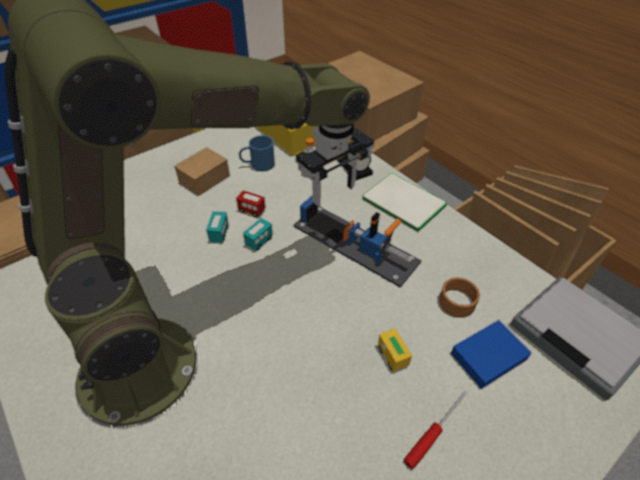

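The scene image shows the red bus at about (425,308), with the turquoise look-alikes at (407,265) and (456,273). The clamp runs from its trigger at (262,210) to its stop at (350,290). In the side image the bus is at (251,203) and the van at (395,350). Next I'll measure these from depth.

```bash
python3 - <<'E'
from h import *
def cloud(f):
    d=load(f); v,u=np.mgrid[0:480,0:640]; uv=np.c_[u.ravel(),v.ravel()]
    P=world(d,uv).reshape(480,640,3); return d,P,cv2.cvtColor(d['img'],cv2.COLOR_RGB2HSV)
def rect(X,n):
    r=cv2.minAreaRect((X[:,:2]*1000).astype(np.float32)); print(n,len(X),'rect',np.round(r[0],1),np.round(r[1],1),round(r[2],1),'zq',np.percentile(X[:,2],[5,50,95]).round(4))
for f,bx,cx in (('a',(400,285,450,330),(225,195,372,322)),('b',(230,185,272,220),(285,190,425,288))):
    d,P,H=cloud(f)
    def m(b): k=np.zeros((480,640),bool); k[b[1]:b[3],b[0]:b[2]]=1; return k&(d['z']>0)
    red=m(bx)&((H[...,0]<8)|(H[...,0]>172))&(H[...,1]>130)
    top=m(bx)&(P[...,2]>.045)&(P[...,2]<.065)
    rect(P[m(bx)&(P[...,2]>.012)],f+' bus all'); rect(P[top],f+' bus top'); 
    pl=m(cx)&(P[...,2]>.006)&(P[...,2]<.02)&(H[...,2]<110)
    rect(P[pl],f+' plate')
    blue=m(cx)&(H[...,0]>100)&(H[...,0]<125)&(H[...,1]>120)&(P[...,2]>.06)&(P[...,2]<.08)
    pts=P[blue]; 
    if len(pts): print(f,'blue hi',np.c_[pts].round(3)[::max(1,len(pts)//8)])
    org=m(cx)&(H[...,0]<18)&(H[...,0]>5)&(H[...,1]>150)&(P[...,2]>.1); rect(P[org],f+' bar')
    org=m(cx)&(H[...,0]<18)&(H[...,0]>5)&(H[...,1]>150)&(P[...,2]<.08); rect(P[org],f+' pad')
E
```

```text
a bus all 933 rect [434.7 260.5] [120.7  77. ] 25.2 zq [0.0171 0.0538 0.0587]
a bus top 607 rect [468.2 276.9] [45.1 76.3] 27.0 zq [0.0485 0.0557 0.0592]
a plate 3576 rect [622.4 -45.9] [295.6 412.8] 41.5 zq [0.0089 0.0135 0.0175]
a blue hi [[ 0.63  -0.102  0.069]
 [ 0.627 -0.063  0.073]
 [ 0.629 -0.056  0.07 ]
 [ 0.649 -0.062  0.063]
 [ 0.62  -0.011  0.069]
 [ 0.564  0.136  0.071]
 [ 0.594  0.134  0.07 ]
 [ 0.589  0.153  0.072]
 [ 0.603  0.161  0.066]]
a bar 161 rect [639.  -90.3] [58.6 64.7] 10.3 zq [0.1248 0.1374 0.1427]
a pad 71 rect [615.5   3. ] [39.2 18.3] 15.2 zq [0.0303 0.0634 0.0676]
b bus all 578 rect [467.2 244.5] [ 67.8 143.5] 4.7 zq [0.0166 0.05   0.057 ]
b bus top 331 rect [466.8 244.5] [ 67.  143.5] 4.7 zq [0.0469 0.0543 0.0575]
b plate 2765 rect [661.1   3.2] [276.8 368.1] 26.2 zq [0.0081 0.0117 0.0154]
b blue hi [[ 0.594  0.149  0.072]
 [ 0.557  0.137  0.071]
 [ 0.627 -0.011  0.064]
 [ 0.621 -0.045  0.069]
 [ 0.65  -0.084  0.07 ]
 [ 0.645 -0.085  0.067]
 [ 0.625 -0.083  0.071]
 [ 0.624 -0.092  0.071]
 [ 0.618 -0.1    0.063]]
b bar 128 rect [ 631.  -110.6] [51.4 70.1] 50.3 zq [0.1268 0.1368 0.1402]
b pad 82 rect [687.7   5.9] [ 44.9 191.9] 82.8 zq [0.0117 0.0489 0.0639]
```

```bash
python3 - <<'E'
from h import *
snap('wrist','w0'); d=load('w0'); print(d['K'],d['k1'],d['c2w'].round(3))
c=cv2.imread('pics/a.png')[190:330,220:460]; c=cv2.resize(c,(800,467),interpolation=cv2.INTER_CUBIC)
w=cv2.imread('pics/w0.png'); w=cv2.resize(w,(0,0),fx=.8,fy=.8) if 0 else w
cv2.imwrite('pics/a_crop.png',c)
E
```

```text
[[392.41285013   0.         320.243712  ]
 [  0.         392.41285013 244.37231445]
 [  0.           0.           1.        ]] -0.0011654907180536377 [[ 1.     0.     0.     0.551]
 [-0.     0.973  0.229  0.066]
 [-0.    -0.229  0.973  0.384]
 [ 0.     0.     0.     1.   ]]
```

View pics/w0.png

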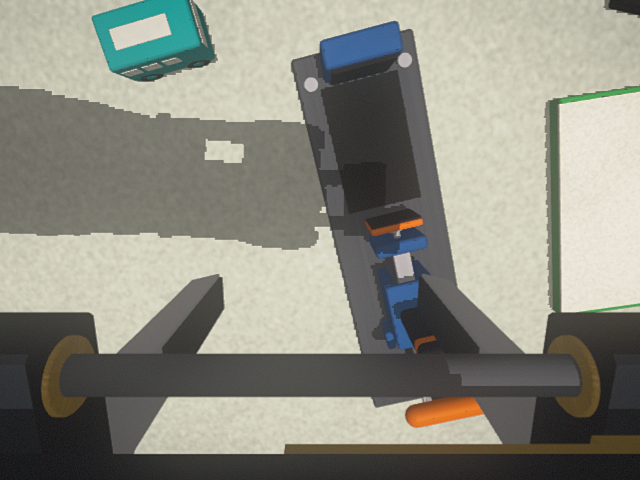

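View pics/a_crop.png

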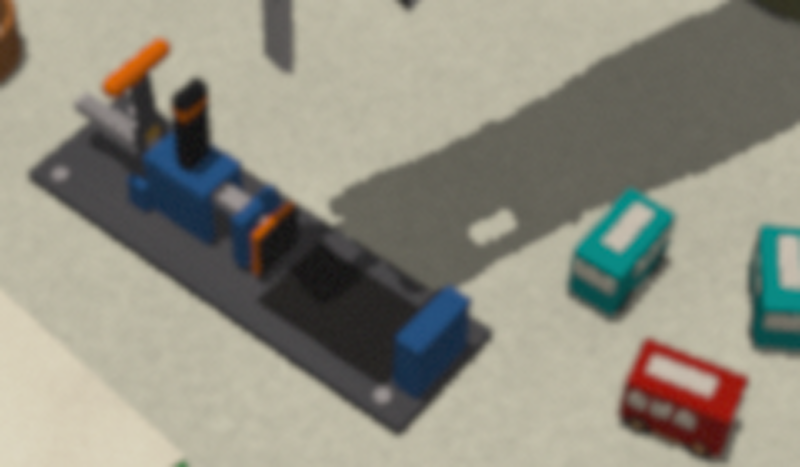

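Wrist image: the plate's left edge runs from (292,62) to (376,405) and its right edge from (412,29) to (456,285). The stop is at about (361,52) and the pad at (394,223). I'll derive the clamp frame from these.

```bash
python3 - <<'E'
from h import *
def onplane(d,uv,h):
    A=world(d,uv,np.ones(len(uv))); c=d['c2w'][:3,3]; D=A-c; return c+D*((h-c[2])/D[:,2])[:,None]
d=load('w0')
L=onplane(d,[(292,62),(376,405)],.012); Rr=onplane(d,[(412,29),(456,285)],.012); F=onplane(d,[(292,62),(412,29)],.012)
for n,q in (('L',L),('R',Rr),('far',F)):
    v=q[1]-q[0]; print(n,q.round(4).tolist(),np.degrees(np.arctan2(v[1],v[0])).round(2))
v,u=np.mgrid[0:480,0:640]; P=world(d,np.c_[u.ravel(),v.ravel()]).reshape(480,640,3)
k=np.zeros((480,640),bool); k[15:95,300:415]=1
S=P[k&(P[...,2]>.064)&(P[...,2]<.08)]; print('stoptop',len(S),cv2.minAreaRect((S[:,:2]*1000).astype(np.float32)),np.median(S[:,2]))
S=P[k&(P[...,2]>.022)&(P[...,2]<.06)]; r=cv2.fitLine((S[:,:2]*1000).astype(np.float32),cv2.DIST_HUBER,0,.01,.01).ravel(); print('stopface',len(S),r, np.degrees(np.arctan2(r[1],r[0])))
k[:]=0;k[200:245,360:430]=1;S=P[k&(P[...,2]>.06)&(P[...,2]<.09)]; H=cv2.cvtColor(d['img'],cv2.COLOR_RGB2HSV)
o=k&(H[...,0]<18)&(H[...,1]>150)&(P[...,2]>.03); print('pad',cv2.minAreaRect((P[o][:,:2]*1000).astype(np.float32)),np.percentile(P[o][:,2],[5,50,95]))
# project to clamp frame
ax=np.r_[np.diff(L[:,:2],axis=0)[0]*-1]; ax/=np.linalg.norm(ax); print('ax',ax)
for f,b in (('a',(245,200,275,220)),('b',(375,215,402,245))):
    e=load(f);H=cv2.cvtColor(e['img'],cv2.COLOR_RGB2HSV);Q=world(e,np.c_[u.ravel(),v.ravel()]).reshape(480,640,3)
    m=np.zeros((480,640),bool);m[b[1]:b[3],b[0]:b[2]]=1
    m&=(H[...,0]<20)&(H[...,1]>140)&(Q[...,2]>.115)&(Q[...,2]<.15); X=Q[m]; print(f,'bar',len(X),cv2.minAreaRect((X[:,:2]*1000).astype(np.float32)),X.mean(0))
e=load('w0');H=cv2.cvtColor(e['img'],cv2.COLOR_RGB2HSV);m=np.zeros((480,640),bool);m[395:430,400:490]=1;m&=(H[...,0]<20)&(H[...,1]>140);X=P[m];print('w bar',cv2.minAreaRect((X[:,:2]*1000).astype(np.float32)),X.mean(0))
# van, bus top robust
for f,b in (('a',(400,285,450,330)),('b',(230,185,272,220))):
    e=load(f);H=cv2.cvtColor(e['img'],cv2.COLOR_RGB2HSV);Q=world(e,np.c_[u.ravel(),v.ravel()]).reshape(480,640,3)
    m=np.zeros((480,640),bool);m[b[1]:b[3],b[0]:b[2]]=1; red=(((H[...,0]<8)|(H[...,0]>172))&(H[...,1]>120))
    red=cv2.morphologyEx((red&m).astype(np.uint8),cv2.MORPH_CLOSE,np.ones((9,9)))>0
    for lo,hi in((.05,.06),(.02,.06)):
        X=Q[red&(Q[...,2]>lo)&(Q[...,2]<hi)]; print(f,'bus',len(X),cv2.minAreaRect((X[:,:2]*1000).astype(np.float32)),X.mean(0))
E
```

```text
L [[0.5267, 0.1425, 0.012], [0.6115, -0.1997, 0.012]] -76.08
R [[0.6306, 0.1689, 0.012], [0.6869, -0.0636, 0.012]] -76.38
far [[0.5267, 0.1425, 0.012], [0.6306, 0.1689, 0.012]] 14.23
stoptop 2916 ((581.995849609375, 140.9552764892578), (59.88357162475586, 25.397380828857422), 13.463958740234375) 0.0692982605082855
stopface 603 [9.7207594e-01 2.3466660e-01 5.9142493e+02 1.3036720e+02] 13.57197
pad ((585.4679565429688, 24.20253562927246), (32.9193229675293, 102.13127136230469), 57.15177536010742) [0.0611088  0.06327281 0.06472399]
ax [-0.24052527  0.97064288]
a bar 130 ((643.5728149414062, -114.92276000976562), (58.98388671875, 14.987013816833496), 13.450539588928223) [ 0.6454493  -0.11349932  0.13785207]
b bar 117 ((636.4017333984375, -100.86961364746094), (60.883453369140625, 53.38457489013672), 16.75265121459961) [ 0.63710695 -0.11639619  0.1362601 ]
w bar ((588.9563598632812, -38.75077819824219), (49.877323150634766, 216.36231994628906), 32.64923858642578) [ 0.63865207 -0.11493096  0.1372345 ]
a bus 520 ((468.25445556640625, 276.9987487792969), (45.01483917236328, 73.13961791992188), 27.316688537597656) [0.46889457 0.27752214 0.05567986]
a bus 755 ((468.25445556640625, 276.9987487792969), (45.01483917236328, 73.13961791992188), 27.316688537597656) [0.47363438 0.28001852 0.04923649]
b bus 241 ((465.1025390625, 270.0534973144531), (45.031517028808594, 75.29092407226562), 28.102558135986328) [0.4649017  0.27011398 0.05462865]
b bus 445 ((465.2099609375, 270.0826110839844), (45.001251220703125, 75.39799499511719), 27.828689575195312) [0.46134409 0.26395317 0.04587978]
```

Emit:
jog_arm(
  targets=[
    [6.5,[-1.0,0,4.0],-0.1],
    [6.5,[-2.0,0,8.5],-0.2],
    [6.5,[-3.0,0,13.0],-0.3],
    [6.5,[-4.0,0,17.0],-0.4],
    [6.5,[-5.2,0,21.0],-0.48],
    [6.5,[-5.2,0,21.0],-0.48],
    [6.5,[-5.2,0,21.0],-0.48],
    [6.5,[-5.2,0,21.0],-0.48],
  ],
)

```text
time_s: 0.95
ee_pos: [0.4982, 0.2092, 0.2243]
eef_rot: [-1.571, 0.0, 0.478]
force: [0.0, -0.6, -0.0]
grip_width: 0.065
```

```bash
python3 - <<'E'
from h import *
snap('wrist','w1'); o=ctrl.get_obs(); print(o['time_s'],o['ee_pos'],o['eef_rot'],o['grip_width'],o['joint_vel'].round(3))
d=load('w1');v,u=np.mgrid[0:480,0:640]; Q=world(d,np.c_[u.ravel(),v.ravel()]).reshape(480,640,3);H=cv2.cvtColor(d['img'],cv2.COLOR_RGB2HSV)
red=(((H[...,0]<8)|(H[...,0]>172))&(H[...,1]>120)).astype(np.uint8)
red=cv2.morphologyEx(red,cv2.MORPH_CLOSE,np.ones((25,25)))
n,l,s,c=cv2.connectedComponentsWithStats(red); i=1+s[1:,4].argmax(); m=l==i
X=Q[m&(Q[...,2]>.05)&(Q[...,2]<.06)]; print(len(X),cv2.minAreaRect((X[:,:2]*1000).astype(np.float32)),X.mean(0),s[i])
E
```

```text
1.0 [0.49835562 0.20896441 0.22437284] [-1.57093315e+00  1.71600420e-04  4.78082442e-01] 0.06512730527226042 [-0.004 -0.002 -0.002  0.001 -0.001 -0.   ]
4611 ((469.30340576171875, 275.50567626953125), (40.01225662231445, 74.0817642211914), 26.695491790771484) [0.46860667 0.27619995 0.054639  ] [ 300   95   51   94 4628]
```

View pics/w1.png

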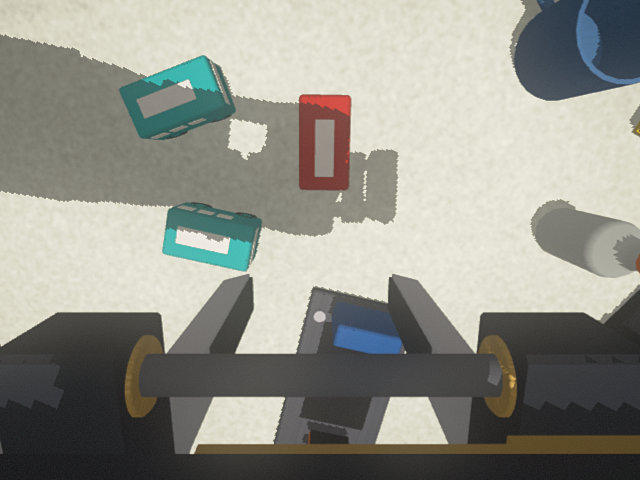

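The wrist view shows the bus at about (325,142), centred at (0.469, 0.276) with yaw about 0.466, and nothing close to the finger paths. I'll descend and grasp it.

Emit:
jog_arm(
  targets=[
    [6.5,[0.3,0,4.0],0.01],
    [6.5,[0.47,2.0,7.3],0.012],
    [6.5,[0.47,6.5,7.3],0.012],
    [6.5,[0.47,11.0,7.3],0.012],
    [6.5,[0.47,15.0,7.3],0.012],
    [6.5,[0.47,18.0,7.3],0.012],
    [6.5,[0.47,18.9,7.3],0.012],
    [6.5,[0.47,18.9,7.3],0.012],
    [6.5,[0.47,18.9,7.3],0.012],
  ],
)

```text
time_s: 1.9
ee_pos: [0.4695, 0.2769, 0.037]
eef_rot: [-1.571, -0.002, 0.467]
force: [0.7, -1.4, 0.5]
grip_width: 0.0649
```

Emit:
jog_arm(
  targets=[
    [5.0,[0,0,0],0],
    [3.5,[0,0,0],0],
    [3.5,[0,0,0],0],
    [3.5,[0,0,0],0],
    [3.5,[0,0,0],0],
    [3.5,[0,0,0],0],
    [3.5,[0,0,0],0],
  ],
  grip_force=15,
)

```text
time_s: 2.6
ee_pos: [0.4685, 0.277, 0.0361]
eef_rot: [-1.571, -0.0, 0.468]
force: [-3.1, -2.1, 6.9]
grip_width: 0.042
```

Emit:
jog_arm(
  targets=[
    [3.5,[0,-2.0,0],0],
    [3.5,[0,-5.0,0],0],
    [3.5,[0,-8.5,0],0],
    [3.5,[0,-11.0,-1.0],0],
    [3.5,[0.5,-11.0,-4.5],0.05],
    [3.5,[1.0,-11.0,-8.5],0.1],
    [3.5,[1.5,-11.0,-12.5],0.15],
    [3.5,[2.0,-11.0,-16.5],0.2],
    [3.5,[2.5,-11.0,-20.0],0.229],
    [3.5,[2.8,-11.0,-22.6],0.229],
  ],
)

```text
time_s: 3.6
ee_pos: [0.5962, 0.0859, 0.1451]
eef_rot: [-1.571, 0.001, 0.237]
force: [0.0, 0.6, -2.3]
grip_width: 0.0415
```

Emit:
jog_arm(
  targets=[
    [3.5,[0,0,0],0],
    [3.5,[0,0,0],0],
    [3.5,[0,0,0],0],
  ],
)

```text
time_s: 3.9
ee_pos: [0.5949, 0.0887, 0.1453]
eef_rot: [-1.571, 0.0, 0.24]
force: [0.7, 0.4, -3.1]
grip_width: 0.0419
```

```bash
python3 - <<'E'
from h import *
o=ctrl.get_obs(); print(o['time_s'],o['ee_pos'],o['eef_rot'],o['grip_width'],o['force'])
snap('wrist','w2'); snap('scene','a2')
d=load('w2');v,u=np.mgrid[0:480,0:640]; P=world(d,np.c_[u.ravel(),v.ravel()]).reshape(480,640,3);H=cv2.cvtColor(d['img'],cv2.COLOR_RGB2HSV)
S=P[(P[...,2]>.066)&(P[...,2]<.074)&(H[...,0]>100)&(H[...,0]<125)&(P[...,1]>.1)&(P[...,1]<.18)&(abs(P[...,0]-.585)<.05)]
if len(S): print('stoptop',len(S),cv2.minAreaRect((S[:,:2]*1000).astype(np.float32)))
cv2.imwrite('pics/c2.png',np.vstack([d['img'][240:,:,::-1],cv2.resize(load('a2')['img'][190:330,220:460,::-1],(640,373))])[:600])
E
```

```text
3.9 [0.59486022 0.08869874 0.14530828] [-1.57054285e+00  4.90520630e-04  2.39909727e-01] 0.041876518131785695 [ 0.67497351  0.3895132  -3.06433674]
stoptop 3666 ((582.0094604492188, 140.87692260742188), (59.959293365478516, 24.212732315063477), 13.73607349395752)
```

View pics/c2.png

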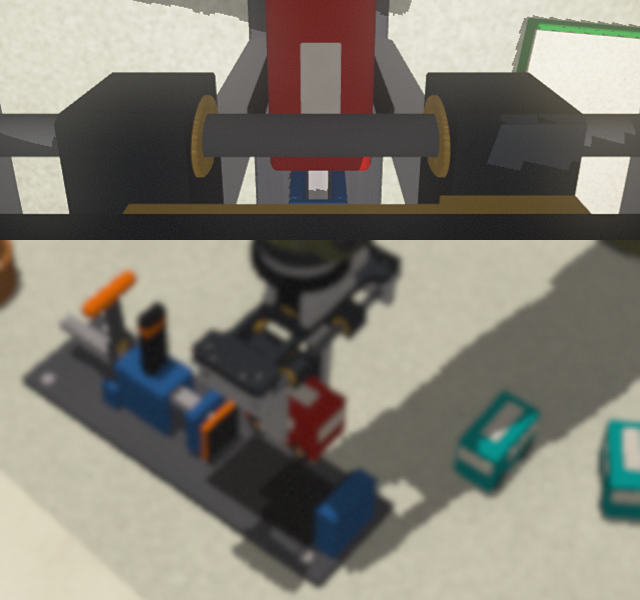

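The bus hangs straight above the bed and the stop measurement is unchanged. I'll lower it.

Emit:
jog_arm(
  targets=[
    [3.5,[0,3.0,0],0],
    [3.5,[0,6.0,0],0],
    [3.5,[0,8.0,0],0],
    [3.5,[0,8.8,0],0],
    [3.5,[0,9.2,0],0],
    [3.5,[0,9.4,0],0],
    [3.5,[0,9.5,0],0],
    [3.5,[0,9.55,0],0],
    [3.5,[0,9.6,0],0],
    [3.5,[0,9.6,0],0],
  ],
)

```text
time_s: 5.0
ee_pos: [0.5955, 0.0878, 0.0497]
eef_rot: [-1.571, -0.0, 0.239]
force: [-0.6, 0.1, -3.3]
grip_width: 0.0415
```

Emit:
jog_arm(
  targets=[
    [3.5,[0,0.05,0],0],
    [3.5,[0,0.1,0],0],
    [3.5,[0,0.1,0],0],
  ],
)

```text
time_s: 5.3
ee_pos: [0.5953, 0.0878, 0.0484]
eef_rot: [-1.571, 0.0, 0.239]
force: [0.6, 0.1, -2.8]
grip_width: 0.0419
```

Not quite on the bed yet, since the wrist still carries the bus weight.

Emit:
jog_arm(
  targets=[
    [3.5,[0,0.04,0],0],
    [3.5,[0,0.08,0],0],
    [3.5,[0,0.08,0],0],
  ],
)

```text
time_s: 5.6
ee_pos: [0.5954, 0.0879, 0.0481]
eef_rot: [-1.571, -0.0, 0.239]
force: [-2.8, -1.5, 5.5]
grip_width: 0.0416
```

Emit:
jog_arm(
  targets=[
    [3.5,[0,0.04,0],0],
    [3.5,[0,0.08,0],0],
    [3.5,[0,0.08,0],0],
  ],
)

```text
time_s: 5.9
ee_pos: [0.5954, 0.0878, 0.0481]
eef_rot: [-1.571, -0.0, 0.239]
force: [-8.9, -1.9, 13.6]
grip_width: 0.0417
```

Emit:
jog_arm(
  targets=[
    [3.5,[0,-0.08,0],0],
    [4.5,[0,-0.08,0],0],
    [5.5,[0,-0.08,0],0],
    [6.5,[0,-0.08,0],0],
    [6.5,[0,-0.08,0],0],
    [6.5,[0,-0.08,0],0],
  ],
)

```text
time_s: 6.5
ee_pos: [0.5954, 0.0878, 0.0475]
eef_rot: [-1.571, 0.0, 0.239]
force: [0.1, -0.2, 0.4]
grip_width: 0.065
```

Emit:
jog_arm(
  targets=[
    [6.5,[0,-3.0,0],0],
    [6.5,[0,-7.0,0],0],
    [6.5,[0,-11.0,0],0],
    [6.5,[0,-15.0,0],0],
    [6.5,[0,-18.0,-3.0],0],
    [6.5,[0,-18.0,-7.0],0],
    [6.5,[0,-18.0,-9.0],0],
    [6.5,[0,-18.0,-9.0],0],
    [6.5,[0,-18.0,-9.0],0],
  ],
)

```text
time_s: 7.4
ee_pos: [0.6166, 0.0005, 0.2274]
eef_rot: [-1.571, 0.0, 0.238]
force: [0.0, 0.0, 0.2]
grip_width: 0.065
```

```bash
cat > chk.py <<'E'
from h import *
import sys
# clamp frame
yaw=np.radians(103.73); ax=np.array([np.cos(yaw),np.sin(yaw)]); ay=np.array([-ax[1],ax[0]])
FC=np.array([.5820,.1409])-.0123*ax; O=FC-.145*ax
def clampf(X): q=X[:,:2]-O; return np.c_[q@ax,q@ay,X[:,2]]*1000
def chk(fn):
    d=load(fn);v,u=np.mgrid[0:480,0:640]; P=world(d,np.c_[u.ravel(),v.ravel()]); C=clampf(P).reshape(480,640,3);H=cv2.cvtColor(d['img'],cv2.COLOR_RGB2HSV)
    inb=(abs(C[...,1])<45)&(C[...,0]>0)&(C[...,0]<180)&(d['z']>0)
    def r(m,n):
        X=C[m&inb]
        if len(X)>20: b=cv2.minAreaRect(X[:,:2].astype(np.float32)); print(fn,n,len(X),np.round(b[0],1),np.round(b[1],1),round(b[2],1),'x',np.percentile(X[:,0],[1,50,99]).round(1),'z',np.percentile(X[:,2],[5,50,95]).round(1))
    h,s=H[...,0],H[...,1]
    r((C[...,2]>60)&(C[...,2]<72)&((h<5)|(h>172))&(s>120),'bus top')
    r((C[...,2]>66)&(C[...,2]<74)&(h>100)&(h<125)&(s>100)&(C[...,0]>125),'stop top')
    r((C[...,2]>40)&(C[...,2]<80)&(h>6)&(h<20)&(s>150),'pad')
E
python3 - <<'E'
from chk import *
o=ctrl.get_obs(); print(o['time_s'],o['ee_pos'],o['eef_rot'],o['force'],O,ax); snap('wrist','w3'); chk('w3')
E
```

```text
7.4 [6.16585719e-01 5.47066985e-04 2.27432521e-01] [-1.57050953e+00  3.08690745e-04  2.38422471e-01] [0.00738376 0.01877655 0.15148343] [ 0.61933465 -0.01190515] [-0.23734682  0.97142498]
w3 bus top 4003 [100.8  -2.3] [75.7 41.6] 0.1 x [ 63.9 106.1 138.2] z [65.  66.5 67.8]
w3 stop top 2374 [158.4  -0. ] [59.  20.9] 89.6 x [148.3 158.3 168.5] z [68.  69.5 70.8]
w3 pad 334 [17.4 -0.1] [42.2  5.5] 89.8 x [14.8 17.7 20.1] z [61.7 63.4 64.6]
```

View pics/w3.png

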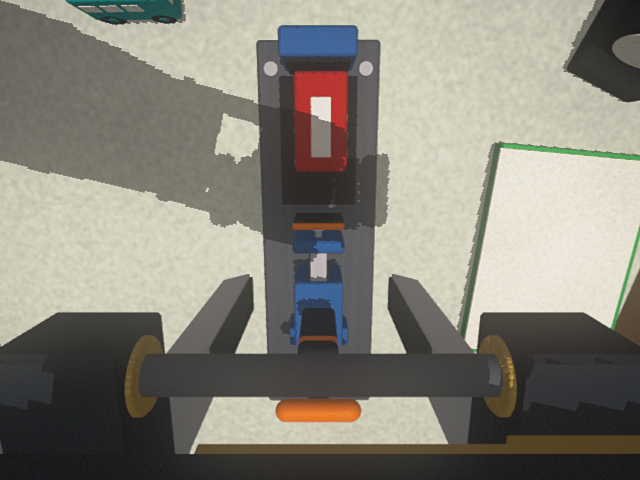

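The bus stands on the bed at clamp x 100.8 mm and y −2.3 mm, straight to 0.1°. The image shows the bus at (320,120), pad at (318,224) and bar at (318,410). Next I'll close the fingers and go behind the bar.

Emit:
jog_arm(
  targets=[
    [3.0,[0,0,-4.0],0],
    [0,[0,0,-8.5],0],
    [0,[0,0,-13.0],0],
    [0,[0,0,-15.8],0],
    [0,[0,0,-15.8],0],
    [0,[0,3.0,-15.8],0],
    [0,[0,7.0,-15.8],0],
    [0,[0,9.6,-15.8],0],
    [0,[0,9.6,-15.8],0],
    [0,[0,9.6,-15.8],0],
  ],
)

```text
time_s: 8.45
ee_pos: [0.6545, -0.1519, 0.1328]
eef_rot: [-1.571, -0.001, 0.24]
force: [0.2, 1.0, 0.9]
grip_width: 0.0004
```

Emit:
jog_arm(
  targets=[
    [0,[0,0,0.5],0],
    [0,[0,0,1.0],0],
    [0,[0,0,1.5],0],
    [0,[0,0,2.0],0],
    [0,[0,0,2.5],0],
    [0,[0,0,2.5],0],
    [0,[0,0,2.5],0],
  ],
)

```text
time_s: 9.15
ee_pos: [0.6485, -0.1291, 0.1322]
eef_rot: [-1.572, -0.001, 0.239]
force: [1.5, -3.8, 3.5]
grip_width: 0.0007
```

Emit:
jog_arm(
  targets=[
    [0,[0,0,0.6],0],
    [0,[0,0,1.2],0],
    [0,[0,0,1.8],0],
    [0,[0,0,2.3],0],
    [0,[0,0,2.6],0],
    [0,[0,0,2.6],0],
    [0,[0,0,2.6],0],
  ],
)

```text
time_s: 9.85
ee_pos: [0.6422, -0.104, 0.1319]
eef_rot: [-1.572, -0.001, 0.239]
force: [0.9, -4.4, 4.9]
grip_width: 0.0004
```

```bash
cat > rd.py <<'E'
from chk import *
def rd(n=6):
    F=[];
    for i in range(n): optics.camera('side'); o=ctrl.get_obs(); F.append(o['force'])
    F=np.array(F); p=np.array([o['ee_pos']]); print('t',round(o['time_s'],2),'tcp clamp',clampf(p).round(1),'F along clamp x',(F[:,:2]@ax).round(1),'mean',(F[:,:2]@ax).mean().round(2),'Fz',F[:,2].mean().round(1))
E
python3 - <<'E'
from rd import *
rd(3); snap('side','s1'); snap('wrist','w4'); chk('w4'); snap('scene','a4'); chk('a4'); chk('s1')
E
```

```text
t 10.0 tcp clamp [[-94.8  -0.3 131.8]] F along clamp x [-4.8 -5.2 -5.3] mean -5.11 Fz 4.2
w4 pad 1556 [29.2 -0.1] [43.4  6.6] 89.9 x [26.2 27.5 32.2] z [43.6 62.6 64.3]
a4 bus top 365 [101.5   0.8] [77.3 44.7] 1.5 x [ 65.8 108.4 139.5] z [62.7 68.  71. ]
a4 stop top 198 [160.9   0.7] [56.2 23.4] 88.3 x [149.3 161.2 172. ] z [67.2 70.4 73.5]
a4 pad 70 [27.7  1. ] [40.9 18.9] 86.6 x [19.  32.3 36.9] z [45.1 63.7 68.1]
s1 bus top 203 [103.4   1.4] [84.  41.3] 0.4 x [ 61.6 102.2 144.6] z [61.5 65.8 69. ]
s1 stop top 88 [155.3   5.9] [19.8 54.3] 0.2 x [145.4 154.8 164.7] z [66.4 69.1 71.7]
s1 pad 54 [84.   1.5] [ 41.9 118. ] 86.3 x [25.6 29.4 86.2] z [44.3 60.6 65.3]
```

Emit:
jog_arm(
  targets=[
    [0,[0,0,-1.2],0],
    [0,[0,0,-2.6],0],
    [0,[0,0,-3.6],0],
    [0,[0,0,-3.6],0],
    [0,[0,0,-3.0],0],
    [0,[0,0,-2.0],0],
    [0,[0,0,-1.0],0],
    [0,[0,0,-0.2],0],
    [0,[0,0,0],0],
    [0,[0,0,0],0],
  ],
)

```text
time_s: 11.15
ee_pos: [0.6421, -0.1034, 0.1322]
eef_rot: [-1.573, -0.001, 0.24]
force: [0.2, -8.0, 1.4]
grip_width: 0.0007
```

```bash
python3 - <<'E'
from rd import *
rd(3); snap('wrist','w5'); chk('w5')
E
```

```text
t 11.3 tcp clamp [[-94.4  -0.4 132.2]] F along clamp x [-8.3 -8.7 -7.6] mean -8.2 Fz 1.2
w5 pad 1772 [39.6  0.1] [ 6.9 43.8] 0.2 x [36.3 37.5 42.8] z [43.1 62.3 64.4]
```

Emit:
jog_arm(
  targets=[
    [0,[0,0,-1.2],0],
    [0,[0,0,-2.6],0],
    [0,[0,0,-3.6],0],
    [0,[0,0,-3.6],0],
    [0,[0,0,-3.0],0],
    [0,[0,0,-2.0],0],
    [0,[0,0,-1.0],0],
    [0,[0,0,-0.2],0],
    [0,[0,0,0],0],
    [0,[0,0,0],0],
  ],
)

```text
time_s: 12.35
ee_pos: [0.6421, -0.1035, 0.1323]
eef_rot: [-1.573, -0.001, 0.24]
force: [1.7, -8.5, 2.2]
grip_width: 0.0004
```

```bash
python3 - <<'E'
from rd import *
rd(3); snap('wrist','w6'); chk('w6')
E
```

```text
t 12.5 tcp clamp [[-94.4  -0.4 132.3]] F along clamp x [-8.  -8.  -7.7] mean -7.9 Fz 1.6
w6 pad 1199 [47.3  0. ] [43.7  2.5] 89.8 x [46.2 46.8 48.3] z [41.8 56.9 63.6]
```

Emit:
jog_arm(
  targets=[
    [0,[0,0,-1.2],0],
    [0,[0,0,-2.6],0],
    [0,[0,0,-3.6],0],
    [0,[0,0,-3.6],0],
    [0,[0,0,-3.0],0],
    [0,[0,0,-2.0],0],
    [0,[0,0,-1.0],0],
    [0,[0,0,-0.2],0],
    [0,[0,0,0],0],
    [0,[0,0,0],0],
  ],
)

```text
time_s: 13.55
ee_pos: [0.6421, -0.1035, 0.1323]
eef_rot: [-1.573, -0.001, 0.24]
force: [1.9, -9.5, 1.6]
grip_width: 0.0004
```

```bash
python3 - <<'E'
from rd import *
rd(3); snap('wrist','w7'); chk('w7'); snap('scene','a7'); chk('a7')
E
```

```text
t 13.7 tcp clamp [[-94.4  -0.4 132.2]] F along clamp x [-8.9 -7.8 -8.2] mean -8.27 Fz 1.9
a7 bus top 348 [104.5  -0.3] [75.8 44.2] 1.1 x [ 68.2 112.4 141.4] z [63.5 67.9 71. ]
a7 stop top 193 [160.   -0.4] [22.8 56. ] 0.6 x [149.6 161.8 171.3] z [67.  71.1 73.5]
a7 pad 65 [60.1  1.8] [15.4 47.1] 13.2 x [48.8 61.2 68.6] z [47.9 63.8 70.4]
```

View pics/w7.png

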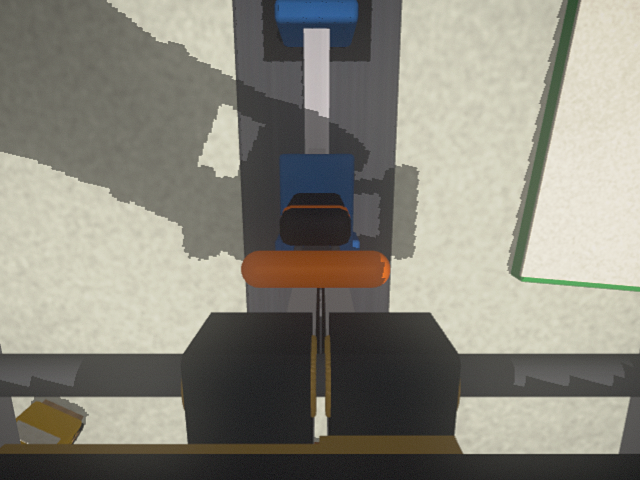

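Wrist view: the trigger is fully squeezed with the bar at (316,269), and the jaw is partly out at the top, at (316,20). The bus has started moving, so contact is made. I'll calibrate jaw travel from the jaw's blue back edge before continuing.

```bash
cat >> rd.py <<'E'
def jaw(fn):
    d=load(fn);v,u=np.mgrid[0:480,0:640]; C=clampf(world(d,np.c_[u.ravel(),v.ravel()])).reshape(480,640,3);H=cv2.cvtColor(d['img'],cv2.COLOR_RGB2HSV)
    m=(abs(C[...,1])<30)&(C[...,0]>-5)&(C[...,0]<100)&(C[...,2]>20)&(C[...,2]<80)&(H[...,0]>98)&(H[...,0]<125)&(H[...,1]>100)
    X=C[m]; bins=[(25,45),(45,58),(58,75)]
    print(fn,[(a,len(s:=X[(X[:,2]>a)&(X[:,2]<b)]),np.percentile(s[:,0],[2,10,50]).round(1).tolist() if len(s)>10 else None) for a,b in bins])
E
python3 - <<'E'
from rd import *
for f in ('w3','w4','w5','w6','w7'): jaw(f)
E
```

```text
w3 [(25, 104, [5.7, 5.9, 6.1]), (45, 59, [5.8, 6.0, 6.2]), (58, 636, [-4.4, -3.1, 1.3])]
w4 [(25, 127, [6.3, 6.4, 6.5]), (45, 113, [6.3, 6.4, 6.5]), (58, 1898, [6.5, 7.2, 11.7])]
w5 [(25, 203, [16.4, 16.5, 16.7]), (45, 178, [16.4, 16.5, 16.7]), (58, 2047, [16.6, 17.1, 21.7])]
w6 [(25, 220, [26.4, 26.5, 26.7]), (45, 179, [26.4, 26.5, 26.7]), (58, 2126, [26.6, 27.1, 31.6])]
w7 [(25, 397, [36.2, 36.4, 36.7]), (45, 324, [36.2, 36.4, 36.7]), (58, 2245, [36.4, 36.7, 40.8])]
```

Jaw travel reads very repeatably at 10.0 mm per stroke. Next stroke I'll pause part-way to read force.

Emit:
jog_arm(
  targets=[
    [0,[0,0,-1.2],0],
    [0,[0,0,-2.6],0],
    [0,[0,0,-3.6],0],
    [0,[0,0,-3.6],0],
    [0,[0,0,-3.0],0],
    [0,[0,0,-2.0],0],
    [0,[0,0,-1.3],0],
    [0,[0,0,-1.0],0],
    [0,[0,0,-1.0],0],
    [0,[0,0,-1.0],0],
  ],
)

```text
time_s: 14.8
ee_pos: [0.6445, -0.113, 0.1326]
eef_rot: [-1.573, -0.001, 0.24]
force: [-0.7, -6.2, 4.5]
grip_width: 0.0009
```

```bash
python3 - <<'E'
from rd import *
rd(4); snap('wrist','w8'); jaw('w8'); snap('scene','a8'); chk('a8'); snap('side','s8'); chk('s8')
E
```

```text
t 15.0 tcp clamp [[-104.2   -0.5  132.6]] F along clamp x [-6.8 -6.5 -5.5 -5.2] mean -6.0 Fz 4.9
w8 [(25, 500, [42.3, 42.5, 42.8]), (45, 167, [42.2, 42.4, 42.7]), (58, 0, None)]
a8 bus top 348 [109.8  -0.7] [74.7 43.4] 1.1 x [ 73.2 116.2 145.3] z [63.8 68.1 71.3]
a8 stop top 191 [160.8   0.7] [22.9 59. ] 0.3 x [149.5 161.1 171.9] z [67.3 70.6 73.4]
a8 pad 71 [63.9  1.6] [17.8 44.2] 0.9 x [55.  66.2 72.8] z [46.9 64.9 69.3]
s8 bus top 190 [104.    2.4] [88.5 43.7] 3.0 x [ 69.7 112.4 147.2] z [61.8 66.  69. ]
s8 stop top 84 [156.9   4.4] [19.6 56.5] 3.9 x [146.2 156.3 166.5] z [66.7 69.4 71.8]
s8 pad 60 [101.    4.4] [40.1 84.4] 89.4 x [ 59.   64.  100.2] z [43.8 61.8 65.2]
```

```bash
cat >> rd.py <<'E'
def warp(fn,z):
    """clamp-frame top view at height z mm: x -20..180, y -45..45, 4 px/mm"""
    d=load(fn); cx=np.array([-20,180,180,-20.]); cy=np.array([-45,-45,45,45.])
    W=np.c_[O+ (cx[:,None]*ax+cy[:,None]*ay)/1000, np.full(4,z/1000),np.ones(4)]
    p=(W@np.linalg.inv(d['c2w']).T)[:,:3]; p=p*[1,-1,-1]
    uv=cv2.projectPoints(p,np.zeros(3),np.zeros(3),d['K'],np.array([float(d['k1']),0,0,0]))[0].reshape(4,2)
    M=cv2.getPerspectiveTransform(np.float32(uv),np.float32([[0,0],[800,0],[800,360],[0,360]]))
    return cv2.warpPerspective(d['img'],M,(800,360),flags=cv2.INTER_CUBIC)
def track(ref,fn,z,x0,x1,y0=-24,y1=24,rng=45):
    A,B=warp(ref,z),warp(fn,z); X0,X1,Y0,Y1=[int(4*q) for q in (x0+20,x1+20,y0+45,y1+45)]
    T=A[Y0:Y1,X0:X1]; S=B[Y0-8:Y1+8,max(0,X0-24):min(800,X1+4*rng)]
    r=cv2.matchTemplate(S,T,cv2.TM_CCOEFF_NORMED); _,v,_,(i,j)=cv2.minMaxLoc(r); s=0
    if 0<i<r.shape[1]-1: a,b,c=r[j,i-1:i+2]; s=.5*(a-c)/(a-2*b+c)
    print(fn,'moved',round((i+s-(X0-max(0,X0-24)))/4,2),'dy',(j-8)/4,'score',round(v,3))
E
python3 - <<'E'
from rd import *
for f in ('a7','a8'): track('a4',f,67,80,138); track('a4',f,67,148,172,rng=6)
track('s1','s8',67,75,138); track('s1','s8',67,148,172,rng=6)
E
```

```text
a7 moved 1.1 dy 0.0 score 0.998
a7 moved 0.04 dy 0.0 score 0.992
a8 moved 5.91 dy 0.0 score 0.998
a8 moved 0.16 dy 0.0 score 0.991
s8 moved 5.7 dy 0.0 score 0.996
s8 moved 0.24 dy 0.0 score 0.992
```

Bus tracking shows it moved 5.9 mm and is at the stop, with the pad about 1.2–1.5 mm in at jaw edge 42.4. I'll continue in this same stroke.

Emit:
jog_arm(
  targets=[
    [0,[0,0,0.2],0],
    [0,[0,0,0.4],0],
    [0,[0,0,0.4],0],
    [0,[0,0,0.4],0],
  ],
)

```text
time_s: 15.55
ee_pos: [0.6436, -0.1094, 0.1326]
eef_rot: [-1.573, -0.001, 0.239]
force: [0.5, -9.0, 4.4]
grip_width: 0.0006
```

```bash
cat >> rd.py <<'E'
def full(n):
    rd(4); snap('wrist','w'+n); jaw('w'+n); snap('scene','a'+n); snap('side','s'+n)
    track('a4','a'+n,67,80,138); track('s1','s'+n,67,75,138)
E
python3 -c "
from rd import *
full('9')"
```

```text
t 15.75 tcp clamp [[-100.6   -0.4  132.6]] F along clamp x [-8.3 -9.4 -8.4 -8.6] mean -8.67 Fz 4.6
w9 [(25, 491, [43.4, 43.5, 43.9]), (45, 411, [43.4, 43.6, 43.9]), (58, 18, [43.3, 43.4, 43.6])]
a9 moved 5.92 dy 0.0 score 0.998
s9 moved 5.72 dy 0.0 score 0.996
```

Emit:
jog_arm(
  targets=[
    [0,[0,0,0.2],0],
    [0,[0,0,0.4],0],
    [0,[0,0,0.4],0],
    [0,[0,0,0.4],0],
  ],
)

```text
time_s: 16.3
ee_pos: [0.6427, -0.1057, 0.1325]
eef_rot: [-1.573, -0.001, 0.239]
force: [1.1, -9.4, 3.0]
grip_width: 0.0003
```

```bash
python3 -c "
from rd import *
full('10'); d=load('a10'); e=load('s10')
x=cv2.resize(d['img'][200:320,230:390,::-1],(800,600),interpolation=cv2.INTER_CUBIC)
cv2.imwrite('pics/c10.png',x)"
```

```text
t 16.5 tcp clamp [[-96.7  -0.4 132.5]] F along clamp x [-9.1 -8.8 -9.4 -9. ] mean -9.09 Fz 2.9
w10 [(25, 472, [44.7, 44.9, 45.2]), (45, 411, [44.7, 44.9, 45.2]), (58, 404, [44.7, 44.9, 45.2])]
a10 moved 5.93 dy 0.0 score 0.998
s10 moved 5.73 dy 0.0 score 0.997
```

View pics/c10.png

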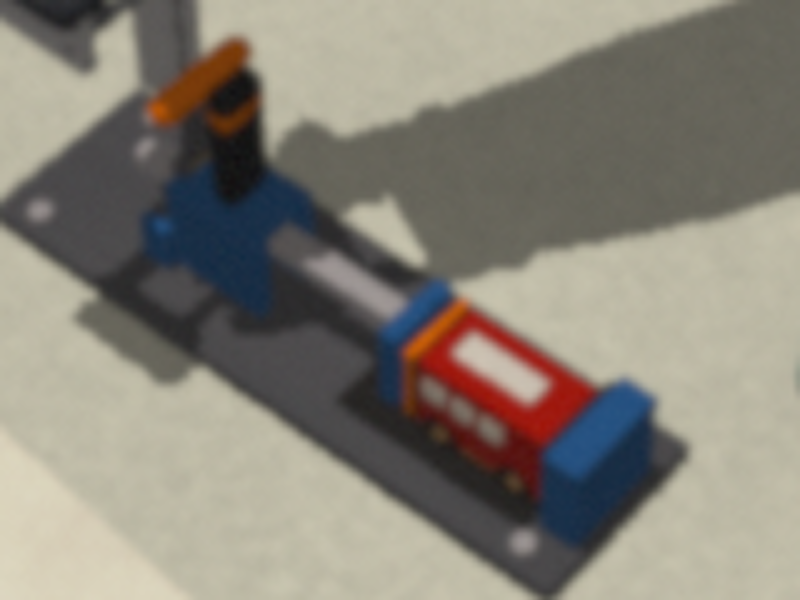

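```bash
python3 - <<'E'
from rd import *
for pre,L in (('a',('4','7','8','9','10')),('s',('1','8','9','10'))):
  for n in L:
    W=warp(pre+n,66).astype(float)
    b=W[130:230]  # y -12..12
    R_,G,B=[b[...,i].mean(0) for i in range(3)]
    x=np.arange(800)/4-20; exp={'4':6.4,'1':6.4,'7':36.4,'8':42.4,'9':43.5,'10':44.9}[n]
    win=(x>exp+2)&(x<exp+40)
    org=np.where(win,np.clip(G-B,0,None)*(R_>90),0); blu=np.where((x>exp-10)&(x<exp+25),np.clip(B-R_-8,0,None),0)
    pk=x[org.argmax()]; w=org*(abs(x-pk)<6)
    pb=x[blu.argmax()]; wb=blu*(abs(x-pb)<12)
    # blue half-max edges
    hb=x[(blu>blu.max()/2)]; ho=x[org>org.max()/2]
    print(pre+n,'orange c',round((x*w).sum()/w.sum(),2),'half',ho[[0,-1]],'blue c',round((x*wb).sum()/wb.sum(),2),'half',hb[[0,-1]],'sep',round((x*w).sum()/w.sum()-(x*wb).sum()/wb.sum(),2))
E
```

```text
a4 orange c 31.93 half [28.75 35.5 ] blue c 14.54 half [ 8.5  20.75] sep 17.39
a7 orange c 61.83 half [58.5  65.25] blue c 44.67 half [38.75 50.75] sep 17.16
a8 orange c 66.61 half [63.25 70.25] blue c 50.34 half [44.75 56.25] sep 16.27
a9 orange c 66.6 half [63.   70.25] blue c 51.28 half [46.   56.75] sep 15.33
a10 orange c 66.5 half [63. 70.] blue c 52.01 half [47.  57.5] sep 14.48
s1 orange c 27.65 half [23.5  31.75] blue c 11.19 half [ 6.5 16. ] sep 16.46
s8 orange c 63.13 half [58.75 67.75] blue c 47.0 half [42.25 52.25] sep 16.14
s9 orange c 63.29 half [59.25 67.5 ] blue c 48.27 half [43.75 53.25] sep 15.02
s10 orange c 63.87 half [60.   67.75] blue c 49.3 half [44.75 54.25] sep 14.57
```

Three estimates agree that the pad is 3.9–4.2 mm in. The bus is still at the stop, and the arm is holding the trigger. Handing in.

```bash
python3 -c "
from rd import *
rd(3); print(ctrl.hand_in())"
```

```text
t 16.8 tcp clamp [[-96.8  -0.4 132.5]] F along clamp x [-9.9 -9.9 -9.8] mean -9.87 Fz 2.9
the job is handed in; nothing more can be done
None
```

The bus is clamped lengthwise against the stop with the pad about half-way in. I handed in at 16.8 s with the fingers still holding the trigger squeezed; no verdict was reported.

**What I did:** I stood the red bus on the bed (0.1° off straight, about 2 mm off the middle line) and released it. With closed fingers behind the orange bar, I then pumped the trigger: four full strokes and a fifth partial one.

**Last checks:**
- **Bus position:** both cameras show it moved about 5.9 mm to the stop and then stayed put while the jaw came on a further 2.5 mm.
- **Pad depth:** jaw edge against bus travel gives about 4.0–4.2 mm. The pad and jaw-edge positions in the scene image give 3.9 mm.

**Checks that disagreed:**
- **Pad-to-jaw spacing:** a rougher measurement from the same images gave only 1.9–2.9 mm. I trusted it less, because blur biases it as the gap closes.
- **Adding up jaw positions:** this gave 1–3 mm, within the 2 mm calibration error.
- **Trigger force:** it read 9–10 N, against about 11 N expected for a 10 N grip. Friction at the bar makes that reading uncertain.

I touched nothing else, but took no final picture of the rest of the table.

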